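# Hang the tea caddy over the rail

### The job

Pick up the longer of the two steel saddle caddies by its wooden grip and hang it astride the middle of the steel rail, one pocket on each side of the bar. Lower it onto the bar rather than dropping it, let it hang level and still, and leave the shorter caddy standing where it is.

Things in the scene. Friction and masses are not known exactly. Their poses are not given: they have to be found in the camera images.
- long_caddy_center (a point): Longer steel caddy, 0.2-0.45 kg: 120 mm long (y), 98 wide (x), 128 high; this point 64 above its foot. Two pockets beside a tunnel along y, 44 wide, open below and at its ends, roofed by a self-centring ridged bridge (underside 93 above the foot). Wooden grip on top: 14 thick (x), 56 long, 95-128 above the foot; pinch along x, 50 above this point. Both ways round are alike.
- short_caddy_center (a point): Shorter steel caddy, same cross-section, height and material but only 70 mm long in y, with a 40 mm grip. It stands loose on the counter and is to stay there. This point is its centre, 64 mm above its foot; z up.
- rail_mid (a point): Middle of the fixed rail, on the bar's centre line, 150 mm above the counter. Level round steel bar, 16 mm thick, along y, 260 mm long between two thin posts (22 mm balls on top, feet 100 mm long in x). Nothing stands above or below the bar between the posts. A caddy hung on it has its centre 21 mm below this point.
Things that resemble listed ones, but are neither listed nor needed, are in the scene too. Leave any turquoise or yellow look-alike of the part that bears long_caddy_center alone. Leave any red look-alike of the part that bears short_caddy_center alone.

How it is judged:
By the outcome, as a careful person would: the job done as asked, in the order asked, and still so for the second after the job is handed in, with the robot touching nothing.
It also fails if it takes over 43 s, if anything falls off the work surface, if the arm or the gripper's body presses on something with over 40 N, if the wrist force passes 120 N, or if a joint passes its speed limit or range.

### The arm

A 6-joint arm with a two-finger parallel gripper is mounted at the origin on the work surface. World frame = base frame: x ahead of the robot, y to its left, z up, the work surface at z = 0. Lengths are in mm, angles in rad, forces in N, time in s.
With the tool pointing down it reaches from about 275 to 750 mm from the base axis. Payload 10.2 kg.
Tool frame: the origin (TCP) lies on the front face of the gripper's body, between the roots of the fingers; the fingertips stand 73 mm ahead of it and the grasp point (between the pads) lies 54 mm ahead of it; z points along the fingers, y is the line along which they close (so a half turn about z gives the same grasp; the last joint's range is limited). The gripper opens to 85 mm and grips with 20 to 120 N. Pads are 22 mm wide; open, the fingers measure 114 mm over their backs; the gripper's body (76 mm by 85 mm) begins 54 mm behind the grasp point. The pads swing forward as they close: fully open they stand 13 mm farther back than shut.
Start: joints at [1.008, 0.313, 1.498, -0, 1.331, -0.223], TCP at [174.995, 494.983, 303.894] pointing down, gripper open.
Joint ranges: [-2.94, 2.94], [-0.97, 2.17], [0.19, 2.56], [-1.23, 4.37], [0.02, 3.11], [-2.88, 2.88]. Speed limits (rad/s): [2.39, 2.39, 3.01, 3.14, 3.14, 3.14].

### API

Orientations are given as a unit quaternion [w, x, y, z].
In Python, from rig import * gives the robot as it stands.
- The arm moves only by the tool step_arm, never from a script. Its argument "plan" is a list of rows, each an object with "offset": the shift along the tool's x, y, z in cm, a list of three; "rot": the turn, a rotation vector about the tool's x, y, z in degrees, a list of three; "gripper": the finger opening in cm, from 0 to 8.54. In form: [{"offset": [x, y, z], "rot": [wx, wy, wz], "gripper": gripper}, ...]. A call has 1 to 12 rows; each row is the pose to reach, as a shift and turn from the pose commanded when the call began, along the tool's axes at that moment; what a row does not reach only later rows make up. A row lasts 1/10 s, in which the tool goes at most 50 mm and 8.59 degrees, less where a joint would pass 70% of its speed; a pose out of reach is approached as far as the arm can. A call with a gripper value outside its range is refused whole. The fingers move at their own pace and stop on an object; "squeeze" is the grip in N (left out, the last holds). Time passes only in rows, so rows that repeat a pose let the fingers close. It gives the time, the measured TCP pose, the force, the opening and the grip force at its end, in the units of the state.
- sense(): the state, without advancing time (a new reading comes with each control period).
- capture(name): name is "side" or "top" or "wrist"; returns a dict with "color" (480x640x3 uint8, red, green, blue), "depth" (480x640 float32, mm along the optical axis (not along the pixel's ray), 0 where there is no reading), "vertical_fov" (degrees; the focal length in pixels is half the picture's height over the tangent of half this angle, whatever the lens; pixels are square), "cx", "cy" (the principal point, pixels), "rvec" (rotation vector, rad) and "tvec" (3), from world to camera coordinates, as OpenCV has them; the wrist camera has in their place "mount" (4x4, takes a point from camera to tool coordinates, whose origin is the TCP and whose axes are the flange's). Camera axes: x right, y down, z forward; pixel columns grow to the right and rows downward; lengths in mm; the calibration is good to about 2 mm. A picture is of the moment at which its call begins: read the wrist's pose just before it.
- finish_job(): hands the job in; it is judged then, once.
The state is a dict: "time_s": time; "joints": joint angles; "dq": joint speeds; "tau": joint torques, N m; "eef_pos": TCP position; "ee_rot": TCP orientation; "force": force on the tool from outside, world axes, zero at the start; "wrist_torque": the same for the moment, N m; "grip_width": opening from 0.0 (shut) to 1.0 (fully open); "grip_force": force on a finger pad.
Only numpy, scipy, OpenCV 4.12 (cv2) and the standard library are available. Lean on these libraries where they do the work, as an engineer would, in place of code of your own. Each camera call takes 0.05 s, during which the arm holds its last target. There are 200 camera calls.

## Working session

There is one attempt and no reset: what is moved stays moved. The work goes in short steps, Python scripts to look and compute and a tool call to move; the robot and the scene stay as the last step left them, time stands still between calls to the robot, and variables do not carry over. Pictures are saved under pics/ and viewed, at most 10 in all, crops included, and the job is handed in when it is done.

Besides the shell and the picture viewer there is one more tool, called after "Emit:" as a command line: name --argument value ..., lists and objects as JSON in quotes. step_arm: Moves the arm, as the interface text tells. Its arguments: {"type":"object","properties":{"plan":{"type":"array"},"squeeze":{"type":"number"}},"required":["plan"]}

```bash
mkdir -p pics; cat > h.py <<'E'
from rig import *
import numpy as np, cv2
from scipy.spatial.transform import Rotation as R
def shot(n):
    s=sense(); c=capture(n)
    h=c["color"].shape[0]; f=h/2/np.tan(np.radians(c["vertical_fov"])/2)
    if "mount" in c:
        q=s["ee_rot"]; T=np.eye(4); T[:3,:3]=R.from_quat([q[1],q[2],q[3],q[0]]).as_matrix(); T[:3,3]=s["eef_pos"]
        M=T@np.array(c["mount"])
    else:
        E=np.eye(4); E[:3,:3]=cv2.Rodrigues(np.array(c["rvec"],float))[0]; E[:3,3]=np.ravel(c["tvec"]); M=np.linalg.inv(E)
    c["f"]=f; c["M"]=M
    v,u=np.mgrid[0:h,0:c["color"].shape[1]]; d=c["depth"]
    P=np.stack([(u-c["cx"])/f*d,(v-c["cy"])/f*d,d],-1)
    c["P"]=P@M[:3,:3].T+M[:3,3]; c["P"][d==0]=np.nan
    return c
def save(n,im): cv2.imwrite("pics/"+n+".png",im[...,::-1])
E
python3 - <<'E'
from h import *
s=sense(); print({k:s[k] for k in("time_s","eef_pos","ee_rot","force","grip_width")})
for n in("top","side"):
    c=shot(n); save(n+"1",c["color"]); np.savez("pics/"+n+"1.npz",P=c["P"],C=c["color"],M=c["M"],f=c["f"],cx=c["cx"],cy=c["cy"]); print(n,c["f"],c["cx"],c["cy"],c["M"].round(2).tolist())
E
```

```text
{'time_s': 0.0, 'eef_pos': array([174.88359588, 494.84157113, 303.35138598]), 'ee_rot': array([-2.53514109e-04,  1.69070987e-01,  9.85603672e-01, -5.82359050e-04]), 'force': array([ 0.83033653, -0.06270698,  0.42347017]), 'grip_width': 0.9993716073947034}
top 576.3258395381592 329.2877265688916 244.69855944961924 [[0.0, -0.99, 0.11, 383.56], [-1.0, -0.01, -0.02, 110.95], [0.02, -0.11, -0.99, 1321.56], [0.0, 0.0, 0.0, 1.0]]
side 533.2652796072917 318.13558161891706 233.91009314445049 [[0.81, -0.39, 0.43, 23.56], [-0.58, -0.57, 0.58, -566.1], [0.02, -0.72, -0.69, 918.32], [0.0, 0.0, 0.0, 1.0]]
```

View pics/top1.png

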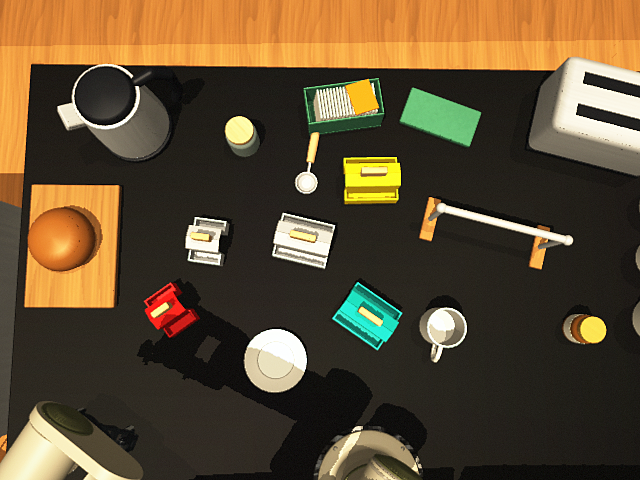

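View pics/side1.png

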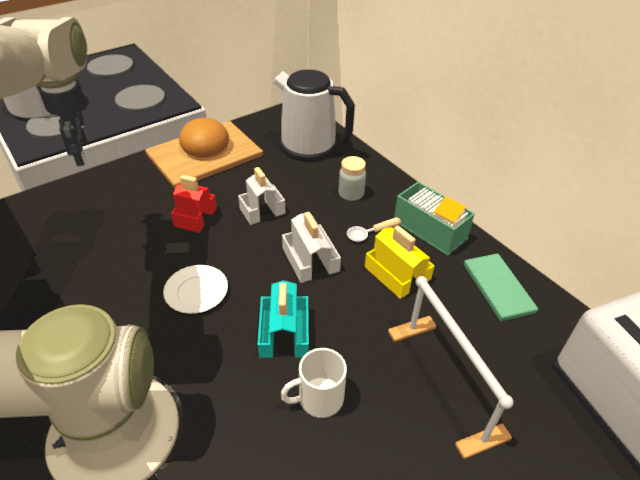

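The top view shows two steel caddies, at (205,241) and (303,240). Red (171,309), turquoise (368,315) and yellow (372,180) are decoys. The rail runs from (435,208) to (568,240). The caddy at (303,240) looks longer along its tunnel, so I'll measure it and check a crop.

```bash
python3 - <<'E'
from h import *
d=np.load("pics/top1.npz"); P,C,M,f,cx,cy=[d[k] for k in("P","C","M","f","cx","cy")]
ds=np.load("pics/side1.npz")
hsv=cv2.cvtColor(C,cv2.COLOR_RGB2HSV)
def box(m,name,z=None):
    p=P[m]; 
    if z is not None:
        v,u=np.nonzero(m); r=np.stack([(u-cx)/f,(v-cy)/f,np.ones(len(u))],-1)@M[:3,:3].T
        p=M[:3,3]+r*((z-M[2,3])/r[:,2:])
    r=cv2.minAreaRect(p[:,:2].astype(np.float32)); b=cv2.boxPoints(r)
    print(name,len(p),"c",np.round(r[0],1),"size",np.round(r[1],1),"edges deg",[round(float(np.degrees(np.arctan2(*(b[i+1]-b[i])[::-1]))),1) for i in(0,1)],"median z",np.nanmedian(P[m][:,2]).round(1))
def roi(u0,v0,u1,v1):
    m=np.zeros(P.shape[:2],bool); m[v0:v1,u0:u1]=1; return m
big=lambda m:(lambda n,l,s,c:l==1+np.argmax(s[1:,4]))(*cv2.connectedComponentsWithStats(m.astype(np.uint8)))
z=P[...,2]
for n,a in(("short",(175,205,240,275)),("long",(262,200,345,280))):
    m=roi(*a)
    wood=big(m&(hsv[...,1]>70)&(hsv[...,2]>120)&(z>110)); v,u=np.nonzero(wood); print(u.mean(),v.mean())
    box(wood,n+" grip@128",128.); box(wood,n+" grip depth")
    box(big(m&(z>20)&(z<140)),n+" body depth")
m=roi(415,190,590,260)
bar=big(m&(z>135)&(z<175)); box(bar,"bar depth"); print("bar max z",np.nanpercentile(z[bar],[50,90,99]))
# centre line by columns
p=P[bar]; c=p[:,:2].mean(0); print("bar x,y range",p.min(0).round(1),p.max(0).round(1))
for uv in((435,208),(568,240)): print(uv,P[uv[1],uv[0]].round(1))
save("crop",cv2.resize(C[190:290,170:350],None,fx=4,fy=4,interpolation=cv2.INTER_CUBIC))
E
```

```text
199.56934306569343 235.97080291970804
short grip@128 137 c [531.3 359.9] size [41.  15.1] edges deg [-7.8, 82.2] median z 127.4
short grip depth 137 c [532.3 361. ] size [39.6 14.1] edges deg [-7.9, 82.1] median z 127.4
short body depth 1123 c [532.5 361. ] size [71.8 98.3] edges deg [-7.8, 82.2] median z 88.4
302.5076923076923 235.55897435897435
long grip@128 195 c [533.7 146.4] size [55.6 15.6] edges deg [-12.9, 77.1] median z 127.6
long grip depth 195 c [534.5 146.4] size [54.9 14.1] edges deg [-12.7, 77.3] median z 127.6
long body depth 1748 c [535.2 146.9] size [120.3  98.6] edges deg [-13.2, 76.8] median z 89.1
bar depth 1123 c [ 559.3 -267.8] size [286.6  21.5] edges deg [-14.2, 75.8] median z 156.3
bar max z [156.31808999 159.8312275  162.67104805]
bar x,y range [ 516.4 -406.9  135.1] [ 602.5 -128.8  165.5]
(435, 208) [ 614.4 -154.9   13.3]
(568, 240) [ 523.7 -394.5  165.5]
```

View pics/crop.png

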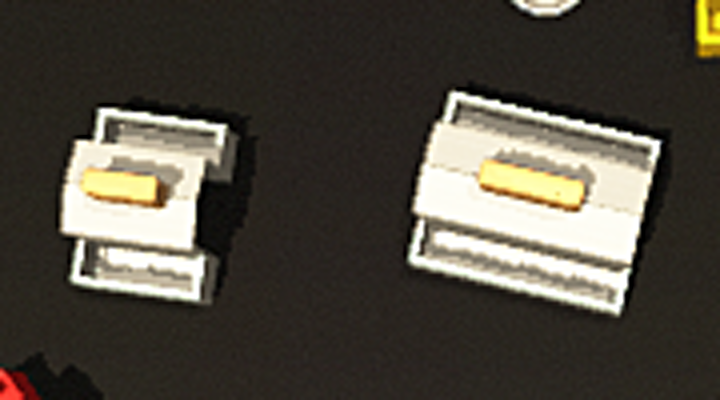

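The crop shows the right caddy, at crop (530,185), with a body about 120 mm long. The left one, at (140,190), is about 72 mm long. So the long caddy is at about (534.5,146.5), turned -13°, and the sizes and heights match the description. Next I'll measure the rail and work out the first move.

```bash
cat >> h.py <<'E'
def to(x,y,z,yaw):
    s=sense(); q=s["ee_rot"]; A=R.from_quat([q[1],q[2],q[3],q[0]])
    off=A.inv().apply(np.array([x,y,z])-s["eef_pos"])/10
    a=np.radians(yaw); Y=np.array([np.cos(a),np.sin(a),0]); Z=np.array([0,0,-1.]); 
    B=R.from_matrix(np.stack([np.cross(Y,Z),Y,Z],1))
    print("t",s["time_s"],"pos",s["eef_pos"].round(1),"offset cm",off.round(2),"rot deg",np.degrees((A.inv()*B).as_rotvec()).round(2),"F",s["force"].round(1),"w",round(s["grip_width"],3),"gf",s["grip_force"])
E
python3 - <<'E'
from h import *
for n,a in(("top",(425,195,585,255)),("side",(400,265,525,415))):
    d=np.load(f"pics/{n}1.npz"); P,C,M,f,cx,cy=[d[k] for k in("P","C","M","f","cx","cy")]
    m=np.zeros(P.shape[:2],bool); m[a[1]:a[3],a[0]:a[2]]=1
    m&=(P[...,2]>148)&(P[...,2]<175)
    v,u=np.nonzero(m); r=np.stack([(u-cx)/f,(v-cy)/f,np.ones(len(u))],-1)@M[:3,:3].T
    p=(M[:3,3]+r*((150-M[2,3])/r[:,2:]))[:,:2]
    for nm,q in(("ray150",p),("depth",P[m][:,:2])):
        rc=cv2.minAreaRect(q.astype(np.float32))
        vx,vy,x0,y0=cv2.fitLine(q.astype(np.float32),cv2.DIST_HUBER,0,.01,.01).ravel()
        t=(q-[x0,y0])@[vx,vy]; mid=np.array([x0,y0])+np.array([vx,vy])*(t.max()+t.min())/2
        print(n,nm,len(q),"mid",mid.round(1),"len",round(t.max()-t.min(),1),"deg",round(float(np.degrees(np.arctan2(vy,vx)))%180,2))
to(534.5,146.5,270,-13)
E
```

```text
top ray150 1111 mid [ 559.3 -269.7] len 289.5 deg 75.85
top depth 1111 mid [ 558.1 -267.5] len 286.6 deg 75.8
side ray150 1505 mid [ 559.5 -267.3] len 293.4 deg 75.67
side depth 1505 mid [ 553.8 -269.4] len 287.3 deg 75.84
t 0.1 pos [174.9 494.9 303.4] offset cm [-45.51 -20.85   3.35] rot deg [-6.000e-02  3.000e-02  8.353e+01] F [-1.  -0.1 -0.1] w 1.001 gf 0.0
```

Emit:
step_arm --plan '[{"offset":[-45.5,-20.85,3.35],"rot":[0,0,83.5],"gripper":8.5},{"offset":[-45.5,-20.85,3.35],"rot":[0,0,83.5],"gripper":8.5},{"offset":[-45.5,-20.85,3.35],"rot":[0,0,83.5],"gripper":8.5},{"offset":[-45.5,-20.85,3.35],"rot":[0,0,83.5],"gripper":8.5},{"offset":[-45.5,-20.85,3.35],"rot":[0,0,83.5],"gripper":8.5},{"offset":[-45.5,-20.85,3.35],"rot":[0,0,83.5],"gripper":8.5},{"offset":[-45.5,-20.85,3.35],"rot":[0,0,83.5],"gripper":8.5},{"offset":[-45.5,-20.85,3.35],"rot":[0,0,83.5],"gripper":8.5},{"offset":[-45.5,-20.85,3.35],"rot":[0,0,83.5],"gripper":8.5},{"offset":[-45.5,-20.85,3.35],"rot":[0,0,83.5],"gripper":8.5},{"offset":[-45.5,-20.85,3.35],"rot":[0,0,83.5],"gripper":8.5},{"offset":[-45.5,-20.85,3.35],"rot":[0,0,83.5],"gripper":8.5}]'

```text
time_s: 1.3
eef_pos: [534.7, 146.1, 269.7]
ee_rot: [-0.001, 0.783, 0.622, -0.001]
force: [-0.8, 0.2, 0.2]
grip_width: 0.997
grip_force: 0.0
```

Emit:
step_arm --plan '[{"offset":[0,0,0],"rot":[0,0,0],"gripper":5},{"offset":[0,0,0],"rot":[0,0,0],"gripper":5},{"offset":[0,0,0],"rot":[0,0,0],"gripper":5}]'

```text
time_s: 1.6
eef_pos: [533.9, 147.6, 270.7]
ee_rot: [0.0, 0.782, 0.623, 0.0]
force: [-0.5, 0.6, -0.5]
grip_width: 0.586
grip_force: 0.0
```

```bash
python3 - <<'E'
from h import *
c=shot("wrist"); save("wrist1",c["color"])
hsv=cv2.cvtColor(c["color"],cv2.COLOR_RGB2HSV); z=c["P"][...,2]
m=(hsv[...,1]>70)&(z>115)&(z<140)&(np.abs(c["P"][...,0]-534)<50)&(np.abs(c["P"][...,1]-146)<50)
print(m.sum(),cv2.minAreaRect(c["P"][m][:,:2].astype(np.float32)),np.median(z[m]))
to(534.5,146.5,169,-13)
E
```

```text
2696 ((533.3251953125, 148.5384521484375), (55.7723274230957, 13.874337196350098), 76.87825775146484) 127.12531226891886
t 1.65 pos [534.  147.5 270.7] offset cm [-0.09  0.06 10.17] rot deg [ 0.02 -0.01  0.11] F [-0.3 -0.2  0.4] w 0.587 gf 0.0
```

The wrist view agrees: the grip is at (533.3,148.5), 56x14 mm, at 77°. Descending straight down.

Emit:
step_arm --plan '[{"offset":[0,0,4],"rot":[0,0,0],"gripper":5},{"offset":[0,0,7],"rot":[0,0,0],"gripper":5},{"offset":[0,0,8.5],"rot":[0,0,0],"gripper":5},{"offset":[0,0,9.5],"rot":[0,0,0],"gripper":5},{"offset":[0,0,10.1],"rot":[0,0,0],"gripper":5},{"offset":[0,0,10.1],"rot":[0,0,0],"gripper":5},{"offset":[0,0,10.1],"rot":[0,0,0],"gripper":5}]'

```text
time_s: 2.35
eef_pos: [534.8, 146.8, 170.2]
ee_rot: [0.0, 0.782, 0.623, 0.001]
force: [-0.8, -0.7, -0.3]
grip_width: 0.584
grip_force: 0.0
```

Emit:
step_arm --plan '[{"offset":[0,0,0],"rot":[0,0,0],"gripper":2.5},{"offset":[0,0,0],"rot":[0,0,0],"gripper":1.5},{"offset":[0,0,0],"rot":[0,0,0],"gripper":0.8},{"offset":[0,0,0],"rot":[0,0,0],"gripper":0.8},{"offset":[0,0,0],"rot":[0,0,0],"gripper":0.8},{"offset":[0,0,0],"rot":[0,0,0],"gripper":0.8},{"offset":[0,0,0],"rot":[0,0,0],"gripper":0.8}]' --squeeze 50

```text
time_s: 3.05
eef_pos: [534.4, 146.7, 169.4]
ee_rot: [-0.0, 0.782, 0.623, -0.0]
force: [-0.6, -0.3, -0.2]
grip_width: 0.151
grip_force: 50.7
```

Emit:
step_arm --plan '[{"offset":[0,0,-0.5],"rot":[0,0,0],"gripper":0.8},{"offset":[0,0,-2],"rot":[0,0,0],"gripper":0.8},{"offset":[0,0,-4],"rot":[0,0,0],"gripper":0.8},{"offset":[0,0,-6.5],"rot":[0,0,0],"gripper":0.8},{"offset":[0,0,-9],"rot":[0,0,0],"gripper":0.8},{"offset":[0,0,-12],"rot":[0,0,0],"gripper":0.8},{"offset":[0,0,-15],"rot":[0,0,0],"gripper":0.8},{"offset":[0,0,-17],"rot":[0,0,0],"gripper":0.8},{"offset":[0,0,-18.5],"rot":[0,0,0],"gripper":0.8},{"offset":[0,0,-19],"rot":[0,0,0],"gripper":0.8},{"offset":[0,0,-19],"rot":[0,0,0],"gripper":0.8}]'

```text
time_s: 4.15
eef_pos: [534.5, 146.7, 359.6]
ee_rot: [0.0, 0.782, 0.623, 0.0]
force: [0.4, 0.4, -3.5]
grip_width: 0.158
grip_force: 50.4
```

```bash
python3 - <<'E'
from h import *
to(558.5,-268.5,359,-14.2)
E
```

```text
t 4.15 pos [534.5 146.7 359.6] offset cm [-39.93  11.66   0.06] rot deg [ 0.04 -0.01  1.23] F [ 0.4  0.4 -3.5] w 0.158 gf 50.39102911949158
```

Emit:
step_arm --plan '[{"offset":[-1,0.3,0],"rot":[0,0,0],"gripper":0.8},{"offset":[-3,0.9,0],"rot":[0,0,0],"gripper":0.8},{"offset":[-6,1.8,0],"rot":[0,0,0.3],"gripper":0.8},{"offset":[-10,2.9,0],"rot":[0,0,0.5],"gripper":0.8},{"offset":[-14,4.1,0],"rot":[0,0,0.7],"gripper":0.8},{"offset":[-18,5.3,0],"rot":[0,0,1],"gripper":0.8},{"offset":[-22,6.4,0],"rot":[0,0,1.2],"gripper":0.8},{"offset":[-26,7.6,0],"rot":[0,0,1.2],"gripper":0.8},{"offset":[-30,8.8,0],"rot":[0,0,1.2],"gripper":0.8},{"offset":[-34,9.9,0],"rot":[0,0,1.2],"gripper":0.8},{"offset":[-37,10.8,0],"rot":[0,0,1.2],"gripper":0.8},{"offset":[-39,11.4,0],"rot":[0,0,1.2],"gripper":0.8}]'

```text
time_s: 5.35
eef_pos: [557.2, -261.9, 357.8]
ee_rot: [-0.001, 0.79, 0.614, -0.001]
force: [-0.0, 0.3, -3.4]
grip_width: 0.157
grip_force: 50.3
```

Emit:
step_arm --plan '[{"offset":[-0.9,0.25,0],"rot":[0,0,0],"gripper":0.8},{"offset":[-0.9,0.25,0],"rot":[0,0,0],"gripper":0.8},{"offset":[-0.9,0.25,0],"rot":[0,0,0],"gripper":0.8},{"offset":[-0.9,0.25,0],"rot":[0,0,0],"gripper":0.8}]'

```text
time_s: 5.75
eef_pos: [558.4, -267.1, 359.6]
ee_rot: [-0.0, 0.789, 0.615, 0.0]
force: [-0.1, 0.2, -4.5]
grip_width: 0.156
grip_force: 50.3
```

```bash
python3 - <<'E'
from h import *
for n in("side",):
    c=shot(n); save(n+"2",c["color"]); 
    np.savez("pics/side2.npz",P=c["P"],C=c["color"])
c=shot("top"); save("top2",c["color"])
# steel body above rail: compare in side depth
to(558.5,-268.5,359,-14.2)
E
```

```text
t 5.85 pos [ 558.4 -267.3  359.7] offset cm [-0.11  0.04  0.07] rot deg [0.02 0.   0.1 ] F [-0.5 -0.2 -2.8] w 0.155 gf 50.274261832237244
```

View pics/side2.png

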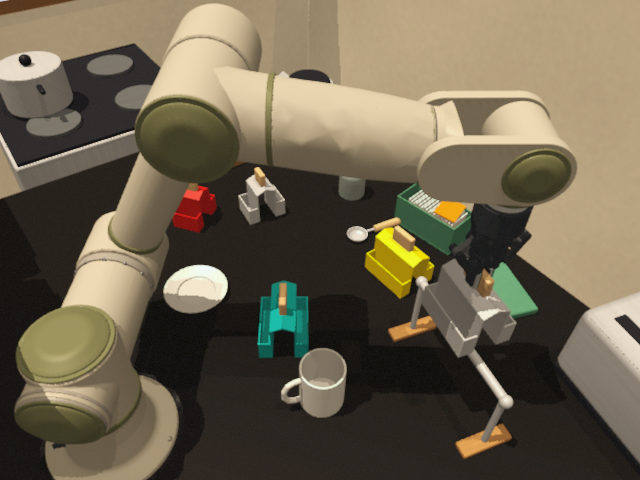

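The side view shows the caddy held level and parallel above the bar at (480,310), with the short caddy untouched at (262,200). Now lowering, with contact expected at TCP z of about 234.

Emit:
step_arm --plan '[{"offset":[-0.1,0,1],"rot":[0,0,0],"gripper":0.8},{"offset":[-0.1,0,2.5],"rot":[0,0,0],"gripper":0.8},{"offset":[-0.1,0,4],"rot":[0,0,0],"gripper":0.8},{"offset":[-0.1,0,5.5],"rot":[0,0,0],"gripper":0.8},{"offset":[-0.1,0,7],"rot":[0,0,0],"gripper":0.8},{"offset":[-0.1,0,8.5],"rot":[0,0,0],"gripper":0.8},{"offset":[-0.1,0,9.7],"rot":[0,0,0],"gripper":0.8},{"offset":[-0.1,0,10.6],"rot":[0,0,0],"gripper":0.8},{"offset":[-0.1,0,11],"rot":[0,0,0],"gripper":0.8},{"offset":[-0.1,0,11],"rot":[0,0,0],"gripper":0.8},{"offset":[-0.1,0,11],"rot":[0,0,0],"gripper":0.8}]'

```text
time_s: 6.95
eef_pos: [558.2, -269.3, 250.0]
ee_rot: [0.0, 0.789, 0.615, 0.0]
force: [0.5, -0.0, -1.9]
grip_width: 0.152
grip_force: 50.3
```

```bash
python3 - <<'E'
from h import *
c=shot("side"); save("side3",cv2.resize(c["color"][230:460,370:570],None,fx=2.5,fy=2.5,interpolation=cv2.INTER_CUBIC))
to(558.5,-268.5,234.4,-14.2)
E
```

```text
t 7.0 pos [ 558.2 -269.3  250.1] offset cm [0.09 0.01 1.57] rot deg [0.07 0.03 0.03] F [-1.  -0.  -2.3] w 0.151 gf 50.26573598384857
```

View pics/side3.png

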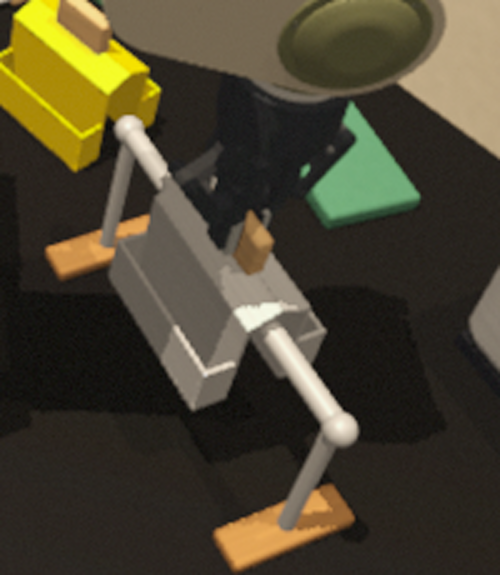

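The bar passes into the tunnel at crop (265,335), with one pocket on each side. Now lowering slowly until it touches.

Emit:
step_arm --plan '[{"offset":[0,0,0.4],"rot":[0,0,0],"gripper":0.8},{"offset":[0,0,0.8],"rot":[0,0,0],"gripper":0.8},{"offset":[0,0,1.1],"rot":[0,0,0],"gripper":0.8},{"offset":[0,0,1.25],"rot":[0,0,0],"gripper":0.8},{"offset":[0,0,1.35],"rot":[0,0,0],"gripper":0.8},{"offset":[0,0,1.35],"rot":[0,0,0],"gripper":0.8},{"offset":[0,0,1.35],"rot":[0,0,0],"gripper":0.8}]'

```text
time_s: 7.7
eef_pos: [558.1, -269.2, 236.0]
ee_rot: [0.0, 0.789, 0.615, 0.0]
force: [0.1, 0.7, -2.4]
grip_width: 0.157
grip_force: 50.4
```

Emit:
step_arm --plan '[{"offset":[0,0,0.1],"rot":[0,0,0],"gripper":0.8},{"offset":[0,0,0.1],"rot":[0,0,0],"gripper":0.8},{"offset":[0,0,0.1],"rot":[0,0,0],"gripper":0.8}]'

```text
time_s: 8.0
eef_pos: [558.1, -269.2, 235.1]
ee_rot: [0.0, 0.789, 0.615, 0.0]
force: [-0.1, -0.3, -1.5]
grip_width: 0.159
grip_force: 50.6
```

Emit:
step_arm --plan '[{"offset":[0,0,0.1],"rot":[0,0,0],"gripper":0.8},{"offset":[0,0,0.1],"rot":[0,0,0],"gripper":0.8},{"offset":[0,0,0.1],"rot":[0,0,0],"gripper":0.8}]'

```text
time_s: 8.3
eef_pos: [558.1, -269.2, 235.0]
ee_rot: [0.001, 0.789, 0.615, 0.0]
force: [-2.7, 1.3, 5.7]
grip_width: 0.156
grip_force: 51.5
```

Contact at z=235. I'll back off slightly so it rests lightly, then release slowly.

Emit:
step_arm --plan '[{"offset":[0,0,-0.07],"rot":[0,0,0],"gripper":0.8},{"offset":[0,0,-0.07],"rot":[0,0,0],"gripper":0.8},{"offset":[0,0,-0.07],"rot":[0,0,0],"gripper":0.8}]' --squeeze 20

```text
time_s: 8.6
eef_pos: [558.1, -269.2, 235.0]
ee_rot: [0.0, 0.789, 0.615, 0.0]
force: [-1.1, 1.7, 4.8]
grip_width: 0.155
grip_force: 51.2
```

Emit:
step_arm --plan '[{"offset":[0,0,0],"rot":[0,0,0],"gripper":1.4},{"offset":[0,0,0],"rot":[0,0,0],"gripper":1.5},{"offset":[0,0,0],"rot":[0,0,0],"gripper":1.6},{"offset":[0,0,0],"rot":[0,0,0],"gripper":1.8},{"offset":[0,0,0],"rot":[0,0,0],"gripper":2},{"offset":[0,0,0],"rot":[0,0,0],"gripper":2.3},{"offset":[0,0,0],"rot":[0,0,0],"gripper":2.6},{"offset":[0,0,0],"rot":[0,0,0],"gripper":3},{"offset":[0,0,0],"rot":[0,0,0],"gripper":3.5},{"offset":[0,0,0],"rot":[0,0,0],"gripper":4},{"offset":[0,0,0],"rot":[0,0,0],"gripper":4},{"offset":[0,0,0],"rot":[0,0,0],"gripper":4}]'

```text
time_s: 9.8
eef_pos: [558.0, -269.2, 234.6]
ee_rot: [0.0, 0.789, 0.615, -0.0]
force: [0.6, -0.3, 0.2]
grip_width: 0.471
grip_force: 0.0
```

```bash
python3 - <<'E'
from h import *
c=shot("wrist"); hsv=cv2.cvtColor(c["color"],cv2.COLOR_RGB2HSV); z=c["P"][...,2]
m=(hsv[...,1]>70)&(z>180)&(z<205); print(m.sum(),cv2.minAreaRect(c["P"][m][:,:2].astype(np.float32)) if m.sum() else 0, np.median(z[m]) if m.sum() else 0)
c=shot("side"); save("side4",cv2.resize(c["color"][230:460,370:570],None,fx=2.5,fy=2.5,interpolation=cv2.INTER_CUBIC))
to(558.5,-268.5,350,-14.2)
E
```

```text
8135 ((553.1781616210938, -265.27032470703125), (53.933082580566406, 27.73293113708496), 75.76483154296875) 193.07036631648992
t 9.9 pos [ 558.  -269.2  234.6] offset cm [  0.08   0.03 -11.54] rot deg [-0.   -0.    0.03] F [-0.6  0.6  0.3] w 0.463 gf 0.0
```

View pics/side4.png

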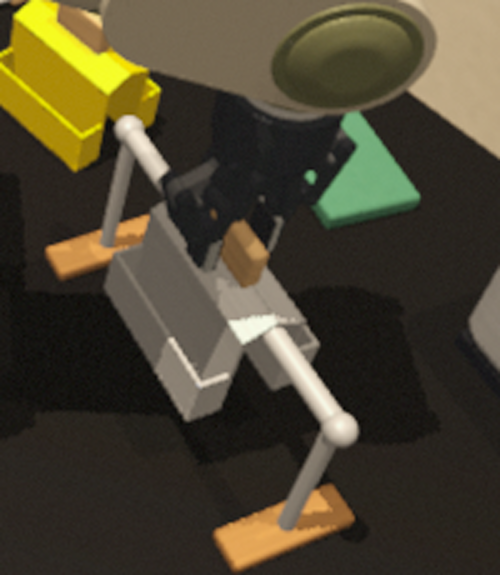

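The caddy is astride the bar and the fingers are clear of the grip. Retreating straight up, then away.

Emit:
step_arm --plan '[{"offset":[0,0,0],"rot":[0,0,0],"gripper":4},{"offset":[0,0,-0.5],"rot":[0,0,0],"gripper":4.5},{"offset":[0,0,-1.5],"rot":[0,0,0],"gripper":5},{"offset":[0,0,-3],"rot":[0,0,0],"gripper":5},{"offset":[0,0,-5],"rot":[0,0,0],"gripper":5},{"offset":[0,0,-8],"rot":[0,0,0],"gripper":5},{"offset":[0,0,-12],"rot":[0,0,0],"gripper":5},{"offset":[0,0,-12],"rot":[0,0,0],"gripper":5},{"offset":[8,0,-12],"rot":[0,0,0],"gripper":5},{"offset":[12,0,-12],"rot":[0,0,0],"gripper":5},{"offset":[16,0,-12],"rot":[0,0,0],"gripper":5},{"offset":[20,0,-12],"rot":[0,0,0],"gripper":5}]'

```text
time_s: 11.1
eef_pos: [607.0, -73.4, 355.1]
ee_rot: [0.0, 0.789, 0.614, 0.0]
force: [0.5, 0.9, 0.3]
grip_width: 0.587
grip_force: 0.0
```

Emit:
step_arm --plan '[{"offset":[4,0,0],"rot":[0,0,0],"gripper":5},{"offset":[8,0,0],"rot":[0,0,0],"gripper":5},{"offset":[8,0,0],"rot":[0,0,0],"gripper":5},{"offset":[8,0,0],"rot":[0,0,0],"gripper":5},{"offset":[8,0,0],"rot":[0,0,0],"gripper":5},{"offset":[8,0,0],"rot":[0,0,0],"gripper":5}]'

```text
time_s: 11.7
eef_pos: [626.4, 1.2, 354.8]
ee_rot: [0.0, 0.789, 0.614, -0.0]
force: [-0.4, 0.0, 0.2]
grip_width: 0.583
grip_force: 0.0
```

```bash
python3 - <<'E'
from h import *
print(sense()["time_s"],sense()["eef_pos"])
for k in range(3):
    c=shot("top"); P=c["P"]; hsv=cv2.cvtColor(c["color"],cv2.COLOR_RGB2HSV); z=P[...,2]
    near=(np.abs(P[...,0]-558)<70)&(np.abs(P[...,1]+268)<60)
    w=near&(hsv[...,1]>70)&(z>170)&(z<215); b=near&(z>60)&(z<215)
    for m in(w,b): print(m.sum(),[np.round(x,1) for x in cv2.minAreaRect(P[m][:,:2].astype(np.float32))] if m.sum()>5 else 0,np.median(z[m]).round(1))
    # signed side heights of pocket rims
    n=np.array([np.cos(np.radians(-14.2)),np.sin(np.radians(-14.2))]); t=(P[...,:2]-[558.5,-268.5])@n
    for lo,hi in((-55,-44),(44,55)): q=b&(t>lo)&(t<hi); print(lo,q.sum(),np.percentile(z[q],[50,95]).round(1) if q.sum() else 0)
save("top5",c["color"][150:330,170:610]); c=shot("side"); save("side5",np.hstack([c["color"][:,200:600]]))
E
```

```text
11.7 [626.42861888   1.15068248 354.75106237]
271 [array([ 560.7, -268.6]), array([56. , 15.2]), np.float64(76.4)] 191.8
2821 [array([ 559.7, -268.2]), array([125.8, 100.8]), np.float64(75.9)] 147.5
-55 279 [ 98.  113.7]
44 302 [ 97.1 112.1]
272 [array([ 560.6, -269.2]), array([55.8, 15.8]), np.float64(73.8)] 192.1
2812 [array([ 559.4, -267.7]), array([125. , 100.1]), np.float64(76.3)] 147.3
-55 278 [ 97.1 114.4]
44 303 [ 97.4 112. ]
274 [array([ 560.6, -269.2]), array([56.5, 15.4]), np.float64(75.4)] 192.1
2815 [array([ 559.7, -268. ]), array([125.2, 100.7]), np.float64(76.0)] 147.4
-55 279 [ 97.2 114.2]
44 301 [ 97.5 112.5]
```

View pics/side5.png

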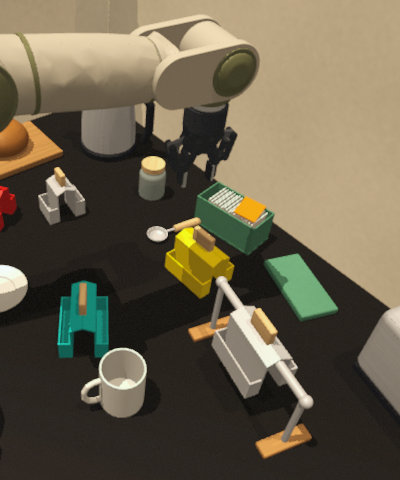

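View pics/top5.png

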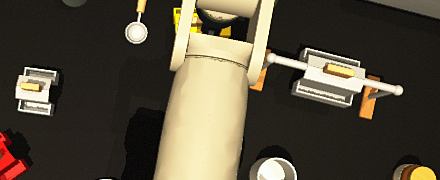

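The caddy hangs centred at (560,-268) with its grip top at 192 mm (193 expected). Rim heights on the two sides agree within about 2 mm and it is still. The short caddy hasn't moved and the arm is clear, so I'm handing in.

```bash
python3 -c "
from rig import *
print(finish_job())"
```

```text
the job is handed in; nothing more can be done
None
```

The long caddy hangs level and still astride the middle of the rail, the short caddy stands where it was, and I handed the job in at about 12 s; no verdict came back.

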